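# Present the chrome slot car over the start line

## Robot

A 7-joint arm with a two-finger parallel gripper is mounted at the origin on the work surface. World frame = base frame: x ahead of the robot, y to its left, z up, the work surface at z = 0. Lengths are in m, angles in rad, forces in N, time in s.
With the tool pointing down it reaches from about 0.4 to 0.85 m from the base axis. Payload 4.4 kg.
Tool frame: the origin (TCP) lies at the centre of the arm's flange, where the gripper is bolted on; the fingertips stand 199 mm ahead of it and the grasp point (between the pads) lies 180 mm ahead of it; z points along the fingers, y is the line along which they close (so a half turn about z gives the same grasp; the last joint's range is limited). The gripper opens to 94 mm and grips with 3 to 60 N. Pads are 16 mm wide; open, the fingers measure 119 mm over their backs; the gripper's body (75 mm by 177 mm) begins 78 mm behind the grasp point.
Start: joints at [-1.217, 0.628, 0.038, 1.517, -0.027, 0.996, -0.02], TCP at [0.265, 0.594, 0.405] pointing down, gripper open.
Joint ranges: [-3.06, 3.06], [-0.37, 2.12], [-1.25, 1.32], [0.18, 2.47], [-1.1, 4.24], [0.23, 1.98], [-2.94, 2.94]. Speed limits (rad/s): [2.57, 2.57, 3.14, 3.14, 3.14, 3.14, 3.14].

## Interface

Orientations are given as a unit quaternion [w, x, y, z].
In Python, from cell import ctrl, vision gives the robot as it stands.
- The arm moves only by the tool move_arm, never from a script. Its argument "series" is a list of rows, each a list of 3 entries, a list of its own where there are three numbers: the shift along the tool's x, y, z normalised to -1 to 1, where 1 is 400 mm, then the turn, a rotation vector about the tool's x, y, z normalised to -1 to 1, where 1 is 90 degrees, then the closure in counts, from 0 (fully open) to 255 (shut). A call has 1 to 5 rows; each row shifts and turns the commanded pose from where the row before left it, along the tool's axes as they then stand; what a row does not reach is not made up. A row lasts 1/8 s, in which the tool goes at most 62.5 mm and 10.7 degrees, less where a joint would pass 70% of its speed; a pose out of reach is approached as far as the arm can. A call with a number of a shift or a turn outside -1 to 1 is refused whole. A call with a gripper value outside its range is refused whole. The fingers move at their own pace and stop on an object; "force" is the grip in N (left out, the last holds). Time passes only in rows, so rows that do not move let the fingers close. It gives the time, the measured TCP pose, the force, the opening and the grip force at its end, in the units of the state.
- ctrl.sense(): the state, without advancing time (a new reading comes with each control period).
- vision.capture(name): name is "scene" or "top" or "wrist"; returns the picture (420x560x3 uint8, red, green, blue); there is no depth.
- vision.calibration(name): a dict with "fov_y" (degrees; the focal length in pixels is half the picture's height over the tangent of half this angle, whatever the lens; pixels are square), "cx", "cy" (the principal point, pixels), "R" (3x3) and "t" (3): a world point X has camera coordinates R X + t. Camera axes: x right, y down, z forward; pixel columns grow to the right and rows downward; lengths in m; the calibration is good to about 2 mm. A picture is of the moment at which its call begins: read the wrist's pose just before it. calibration takes no time and is no camera call; for the wrist camera it gives the pose at the moment of the call.
- ctrl.sign_off(): hands the job in; it is judged then, once.
The state is a dict: "t": time; "joints": joint angles; "joint_velocities": joint speeds; "effort": joint torques, N m; "eef_pos": TCP position; "orientation": TCP orientation; "force": force on the tool from outside, world axes, zero at the start; "ft_torque": the same for the moment, N m; "width": opening from 0.0 (shut) to 1.0 (fully open); "grasp_force": force on a finger pad.
Only numpy, scipy, OpenCV 4.12 (cv2) and the standard library are available. Lean on these libraries where they do the work, as an engineer would, in place of code of your own. Each camera call takes 0.05 s, during which the arm holds its last target. There are 200 camera calls.

## Task

Draw the chrome racing car backwards out of its hooded pocket on the sloping aluminium slide, turn it level and hold it in the gripper about 10 cm above the painted track section, lined up with the slot, its nose over the white start line and pointing towards the orange bumper block. Do not let it touch the track, and leave the other two cars, the bumper block and the blue tin base where they are. Finish while still holding the car there, at rest.

Things in the scene. Friction and masses are not known exactly. Their poses are not given: they have to be found in the camera images.
- chrome_car: Chrome racing car, black cabin, 130 mm long (x -65 to +65), 52 wide, 35 high, about 90 g, rigid. Origin: centre of its underside at wheel-contact level; x to its nose, y to its left, z out through the roof. Tail up to 26 mm high, bonnet ahead of x = +25 18 mm, cabin 35 mm. Starts in any of the three lanes, nose down 40 degrees, facing away from the robot, nose in the pocket.
- chrome_car_flanks (a point): Good gripping place: midway between the chrome car's flat parallel flanks (52 mm apart, from 5 to 22 mm above the underside), between the wheels (22 mm diameter, at x = +41 and -41 mm): 12 mm behind the car's origin, 13.5 mm above its underside. Axes as the car's; fingers close along its y.
- chrome_car_nose (a point): Front tip of the chrome car: 65 mm ahead of its origin, 12 mm above its underside; axes as the car's.
- slide_rack: Fixed three-lane slide. Origin on the table under its middle, x downhill (away from the robot), z up. Plywood base 200 x 310 x 8 mm. Lanes at y = -95, 0, 95 mm: aluminium planks 50 wide, 5 thick, sloping 40 degrees down to +x, surface 64 mm high at x = 0, where parked cars' origins lie. Between the planks it is open down to the base, so fingers pass beside a car; cars' flanks are 43 mm apart.
- middle_pocket (a point): Mouth of the middle lane's pocket, on the plank surface, axes as the rack's; the outer lanes have the same at 95 mm either side. A pocket takes a car's front 40 mm: end stop, side walls 58 mm apart (66 outside), hood 26 mm above the plank (29 outside). A car must be drawn 45 mm or more back up the slope, along its own -x, before it is lifted or turned.
- red_car: Red car of the same shape and size as the chrome car, parked in another lane; bystander.
- green_car: Green car of the same shape and size as the chrome car, parked in another lane; bystander.
- track: Fixed painted masonite track section, 320 x 120 x 12 mm, dark top with a black slot between two copper strips along its middle, red and white edges. Origin: centre of its underside on the table; x runs along the slot, away from the robot, towards the orange bumper; z up; top surface at z = 12 mm.
- start_line (a point): Middle of the white start line across the track, on its top surface: 65 mm ahead (+x) of the track's origin, 12 mm up; axes as the track's. The car's nose is to be held above this point.
- bumper: Orange rubber bumper block 30 x 80 x 35 mm standing loose on the track's far end, origin at the centre of its underside, 135 mm ahead of the track's origin; bystander.
- tin_base: Blue round tin base, 48 mm diameter, 28 mm high over its pin, loose on the table beside the track (on its -y side); bystander, origin at the centre of its underside.
Things that resemble listed ones, but are neither listed nor needed, are in the scene too. Leave any purple or turquoise look-alike of the chrome_car alone.

How it is judged:
By the outcome, as a careful person would: the job done as asked, in the order asked, and still so for the second after the job is handed in, while the arm keeps its last pose, push and grip.
It also fails if it takes over 42 s, if anything falls off the work surface, if the arm or the gripper's body presses on something with over 40 N, if the wrist force passes 120 N, or if a joint passes its speed limit or range.

## Working session

There is one attempt and no reset: what is moved stays moved. The work goes in short steps, Python scripts to look and compute and a tool call to move; the robot and the scene stay as the last step left them, time stands still between calls to the robot, and variables do not carry over. Pictures are saved under pics/ and viewed, at most 10 in all, crops included, and the job is handed in when it is done.

Besides the shell and the picture viewer there is one more tool, called after ">>>" by a JSON object that holds its "name" and its "arguments". move_arm: Moves the arm, as the interface text tells. Scaled input: -1 to 1 covers 400 mm each way for a shift and 90 degrees each way for a turn. Its arguments: {"type":"object","properties":{"series":{"type":"array"},"force":{"type":"number"}},"required":["series"]}

```bash
ls; mkdir -p pics; python3 - <<'E'
from cell import ctrl, vision
import cv2,numpy as np
s=ctrl.sense();print(s)
for n in ("scene","top"):
    c=vision.calibration(n);print(n,c)
    cv2.imwrite(f"pics/{n}0.png",cv2.cvtColor(vision.capture(n),cv2.COLOR_RGB2BGR))
E
```

```text
pics
{'t': 0.0, 'joints': array([-1.21681012,  0.62935388,  0.0384237 ,  1.51832998, -0.0270269 ,
        0.9962796 , -0.02001916]), 'joint_velocities': array([-0.00076117,  0.0010406 , -0.00040451,  0.00011446, -0.00017436,
       -0.00051819, -0.00085551]), 'effort': array([ 5.12387869e-04, -5.49746704e+01,  1.14384759e+00, -1.86637902e+01,
       -5.20701078e-02,  2.35410867e-02,  1.65795832e-04]), 'eef_pos': array([0.2647614 , 0.59333024, 0.40376057]), 'orientation': array([-1.97669569e-04,  2.08364149e-01,  9.78050879e-01, -9.05599416e-04]), 'force': array([ 0.09009918, -0.55490009,  0.03886001]), 'ft_torque': array([-0.02417443,  0.03269551,  0.01868607]), 'grasp_force': 0.0, 'width': 1.0022649365574523}
scene {'fov_y': 46.56230753998077, 'cx': 275.90918302487006, 'cy': 212.13874478770688, 'R': array([[ 0.82529278,  0.56462116, -0.00973553],
       [ 0.31083574, -0.46859914, -0.82691958],
       [-0.47145835,  0.67942461, -0.56223592]]), 't': array([-0.42412493, -0.06121514,  1.66211937])}
top {'fov_y': 53.16575996185532, 'cx': 274.9192335899356, 'cy': 209.87228717178343, 'R': array([[ 0.01999639, -0.99979541, -0.00304655],
       [-0.99166431, -0.01944563, -0.12737257],
       [ 0.12728727,  0.00556815, -0.99185026]]), 't': array([0.02254199, 0.52258736, 1.06152773])}
```

View pics/scene0.png

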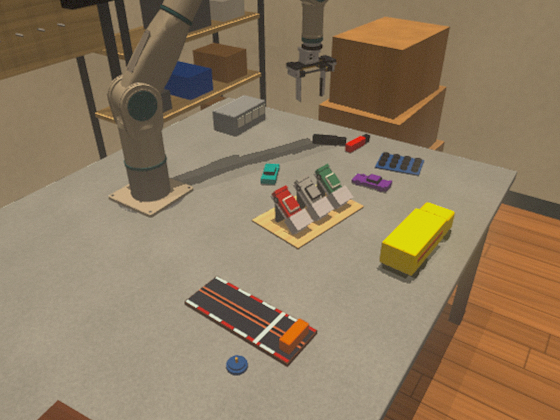

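View pics/top0.png

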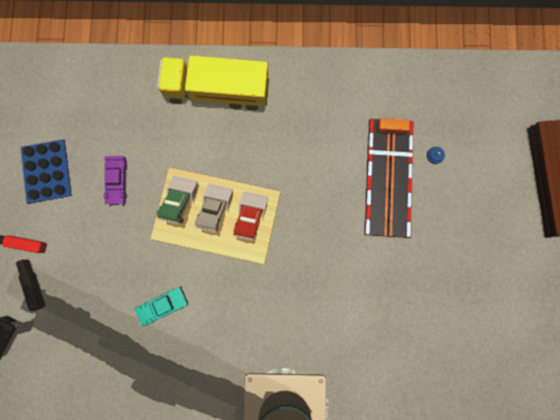

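The scene view shows the rack at about (308,208) and the track at about (250,317). In the top view the middle-lane car at (212,207) is grey/chrome. The red car is at (248,215), the green car at (174,203), and the purple (115,180) and turquoise (162,306) look-alikes lie on the table. The chrome car fits because it is the only metallic one, and it sits in a lane. I'll confirm that in an enlarged crop.

```bash
python3 - <<'E'
import cv2,numpy as np
i=cv2.imread("pics/top0.png")
a=cv2.resize(i[160:270,140:290],None,fx=5,fy=5,interpolation=cv2.INTER_CUBIC)
cv2.imwrite("pics/rack0.png",a)
b=cv2.resize(i[110:245,355:450],None,fx=4.4,fy=4.4,interpolation=cv2.INTER_CUBIC)
cv2.imwrite("pics/track0.png",b)
E
```

```text
(no output)
```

View pics/rack0.png

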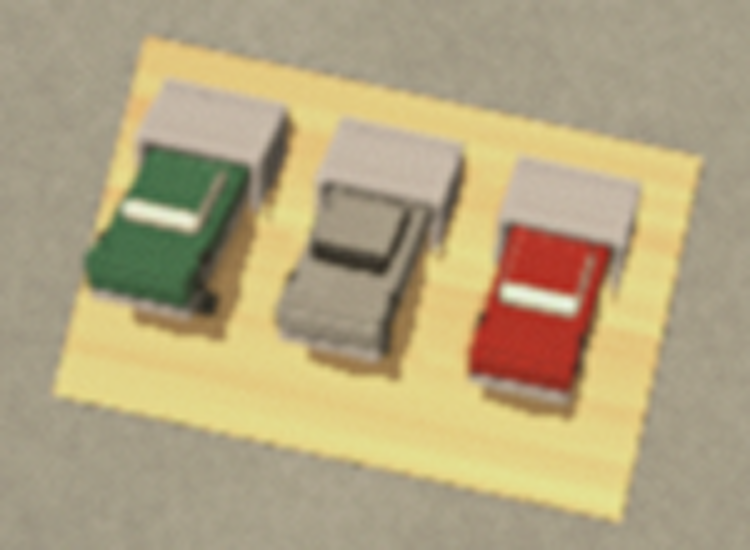

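View pics/track0.png

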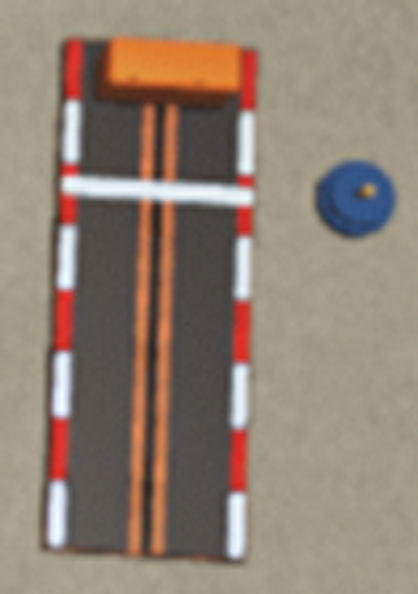

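The crop confirms it. The middle car at crop (345,270) is metallic grey with a dark cabin, so it is the chrome car; its neighbours are green (170,225) and red (540,310). The base corners are at about (147,38), (703,157), (622,521) and (55,397). In the track crop, the start line's centre is at (158,191), with the slot running from (160,105) to (147,553).

```bash
cat > h.py <<'E'
import numpy as np
from scipy.optimize import least_squares
from scipy.spatial.transform import Rotation as Ro
from cell import ctrl, vision
def proj(c,X):
    f=210/np.tan(np.radians(c["fov_y"]/2)); p=np.asarray(X)@c["R"].T+c["t"]
    return np.c_[f*p[:,0]/p[:,2]+c["cx"], f*p[:,1]/p[:,2]+c["cy"]]
def fit(c,local,px,x0):
    def w(p): 
        R=Ro.from_euler('z',p[2]).as_matrix(); return np.asarray(local)@R.T+[p[0],p[1],0]
    r=least_squares(lambda p:(proj(c,w(p))-px).ravel(),x0)
    return r.x,r.fun.reshape(-1,2)
def full(crop,s,ox,oy): return (np.array(crop,float)+.5)/s-.5+[ox,oy]
E
python3 - <<'E'
from h import *
np.set_printoptions(precision=4,suppress=True)
c=vision.calibration("top")
px=full([(147,38),(703,157),(622,521),(55,397)],5,140,160)
L=[(.1,.155,.008),(.1,-.155,.008),(-.1,-.155,.008),(-.1,.155,.008)]
p,r=fit(c,L,px,[.5,.2,0]);print("rack",p,np.degrees(p[2]));print(r)
px=full([(65,38),(258,50),(243,556),(44,546),(158,191),(62,185),(253,197)],4.4,355,110)
L=[(.16,.06,.012),(.16,-.06,.012),(-.16,-.06,.012),(-.16,.06,.012),(.065,0,.012),(.065,.06,.012),(.065,-.06,.012)]
p,r=fit(c,L,px,[.5,-.2,0]);print("track",p,np.degrees(p[2]));print(r)
E
```

```text
rack [ 0.509   0.1904 -0.1947] -11.156157293737566
[[-0.3603 -0.3531]
 [ 0.3311 -0.161 ]
 [ 0.4349  0.4018]
 [-0.4135  0.0598]]
track [ 0.6217 -0.2727 -0.049 ] -2.81017682006619
[[ 0.1063 -0.6761]
 [ 0.1677 -0.5295]
 [ 0.2841  1.3155]
 [-0.0194  0.4596]
 [-0.2667 -0.2333]
 [-0.6296 -0.342 ]
 [ 0.3512 -0.1228]]
```

```bash
cat >> h.py <<'E'
def state():
    s=ctrl.sense(); q=s["orientation"]; return s,np.array(s["eef_pos"]),Ro.from_quat([q[1],q[2],q[3],q[0]])
FL=Ro.from_euler('y',np.pi)   # tool = car turned half about y
def carR(yaw,pitch): return Ro.from_euler('z',yaw)*Ro.from_euler('y',pitch)
def tcp_for(grasp,Rc): # TCP pose with grasp point at 'grasp'
    R=Rc*FL; return np.array(grasp)-.18*R.as_matrix()[:,2], R
def rows(p0,R0,p1,R1,n):
    w=(R0.inv()*R1).as_rotvec()/n
    for k in range(n):
        Rk=R0*Ro.from_rotvec(w*k); d=Rk.inv().apply((p1-p0)/n)
        print([[float(round(v,3)) for v in d/.4],[float(round(v,3)) for v in w/(np.pi/2)]])
E
python3 - <<'E'
from h import *
s,p,R=state()
ps,yaw=np.array([.509,.1904,0]),-.1947
Rc=carR(yaw,np.radians(40)); g=ps+Ro.from_euler('z',yaw).apply([-.0005,0,.082])
g=g+.10*Rc.as_matrix()[:,2]
p1,R1=tcp_for(g,Rc);print(p1)
rows(p,R,p1,R1,12)
E
```

```text
[0.68508938 0.1556755  0.29649244]
[[-0.117, -0.048, 0.022], [0.004, 0.037, -0.011]]
[[-0.117, -0.05, 0.016], [0.004, 0.037, -0.011]]
[[-0.117, -0.052, 0.01], [0.004, 0.037, -0.011]]
[[-0.117, -0.054, 0.003], [0.004, 0.037, -0.011]]
[[-0.116, -0.056, -0.003], [0.004, 0.037, -0.011]]
[[-0.114, -0.058, -0.01], [0.004, 0.037, -0.011]]
[[-0.112, -0.06, -0.016], [0.004, 0.037, -0.011]]
[[-0.11, -0.062, -0.022], [0.004, 0.037, -0.011]]
[[-0.108, -0.064, -0.028], [0.004, 0.037, -0.011]]
[[-0.105, -0.066, -0.033], [0.004, 0.037, -0.011]]
[[-0.101, -0.068, -0.039], [0.004, 0.037, -0.011]]
[[-0.098, -0.07, -0.044], [0.004, 0.037, -0.011]]
```

>>> {"name": "move_arm", "arguments": {"series": [[[-0.117,-0.048,0.022],[0.004,0.037,-0.011],50],[[-0.117,-0.05,0.016],[0.004,0.037,-0.011],50],[[-0.117,-0.052,0.01],[0.004,0.037,-0.011],50],[[-0.117,-0.054,0.003],[0.004,0.037,-0.011],50],[[-0.116,-0.056,-0.003],[0.004,0.037,-0.011],50]]}}

```text
t: 0.72
eef_pos: [0.4404, 0.4089, 0.359]
orientation: [-0.146, 0.164, 0.976, 0.015]
force: [0.6, 0.4, -0.3]
width: 0.805
grasp_force: 0.0
```

>>> {"name": "move_arm", "arguments": {"series": [[[-0.114,-0.058,-0.01],[0.004,0.037,-0.011],50],[[-0.112,-0.06,-0.016],[0.004,0.037,-0.011],50],[[-0.11,-0.062,-0.022],[0.004,0.037,-0.011],50],[[-0.108,-0.064,-0.028],[0.004,0.037,-0.011],50],[[-0.105,-0.066,-0.033],[0.004,0.037,-0.011],50]]}}

```text
t: 1.35
eef_pos: [0.6146, 0.2258, 0.3138]
orientation: [-0.287, 0.115, 0.95, 0.03]
force: [0.6, 0.2, 0.3]
width: 0.804
grasp_force: 0.0
```

>>> {"name": "move_arm", "arguments": {"series": [[[-0.101,-0.068,-0.039],[0.004,0.037,-0.011],50],[[-0.098,-0.07,-0.044],[0.004,0.037,-0.011],50],[[0,0,0],[0,0,0],50],[[0,0,0],[0,0,0],50]]}}

```text
t: 1.85
eef_pos: [0.6826, 0.1547, 0.2956]
orientation: [-0.342, 0.095, 0.934, 0.035]
force: [0.2, 0.4, 0.4]
width: 0.806
grasp_force: 0.0
```

```bash
python3 - <<'E'
from h import *
import cv2
s,p,R=state(); print(s["t"],p,s["joints"],s["width"],s["force"])
c=vision.calibration("wrist"); print(c)
i=vision.capture("wrist"); cv2.imwrite("pics/w1.png",cv2.cvtColor(i,cv2.COLOR_RGB2BGR))
np.save("w1c.npy",c,allow_pickle=True)
E
```

```text
1.85 [0.68261556 0.15466475 0.2956389 ] [-0.13014602  1.0258294  -0.16369342  1.08684195 -0.15590266  1.6727449
  1.14091612] 0.8058013016702779 [0.15655889 0.3858474  0.37780169]
{'fov_y': 71.26832351215296, 'cx': 273.90733968725146, 'cy': 205.0591143898371, 'R': array([[ 2.02087515e-01,  9.79367074e-01,  8.78094077e-04],
       [ 8.95616215e-01, -1.84443014e-01, -4.04786822e-01],
       [-3.96272927e-01,  8.25887983e-02, -9.14410662e-01]]), 't': array([-0.28972345, -0.38074172,  0.53209972])}
```

View pics/w1.png

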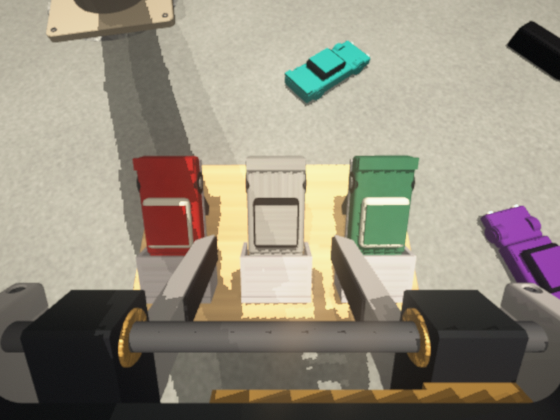

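The wrist view shows the chrome car straight ahead: tail from (247,158) to (305,158), hood far corners at (241,301) and (312,301). I'll compare these with the projections from the fitted rack pose.

```bash
python3 - <<'E'
from h import *
import cv2
np.set_printoptions(precision=4,suppress=True)
c=np.load("w1c.npy",allow_pickle=True).item()
ps,yaw=np.array([.509,.1904,0]),-.1947
Rc=carR(yaw,np.radians(40)); o=ps+[0,0,.064]
L=[(-.065,.026,.022),(-.065,-.026,.022),(.068,.033,.029),(.068,-.033,.029),(.025,.033,.029),(.025,-.033,.029)]
P=proj(c,Rc.apply(L)+o);print(P)
# grip axis line in the picture
s,p,R=state();print("axis err deg",np.degrees((R.inv()*(Rc*FL)).as_rotvec()))
i=cv2.imread("pics/w1.png")
for q in P: cv2.circle(i,tuple(int(v) for v in q),1,(0,0,255),-1)
cv2.imwrite("pics/w1c.png",cv2.resize(i[140:320,190:370],None,fx=3.3,fy=3.3,interpolation=cv2.INTER_CUBIC))
E
```

```text
[[303.8526 155.0436]
 [242.5306 155.4691]
 [308.8688 296.7238]
 [239.4769 297.3518]
 [310.1422 255.4732]
 [237.6429 256.0849]]
axis err deg [ 0.3453 -0.1764 -0.2776]
```

View pics/w1c.png

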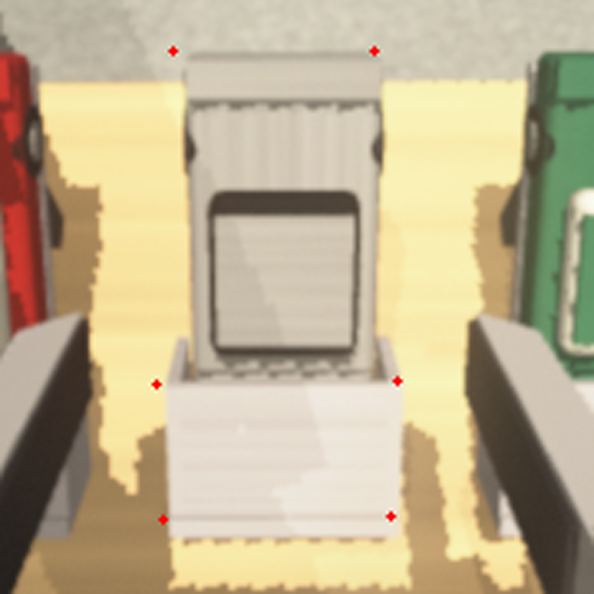

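The hood corners seen are (168,380), (400,380), (168,518) and (400,518) in the crop, against predictions about 7 px (2 mm) to the left. I'll refit from these and the tail corners at (188,52) and (381,52), then compute the approach.

```bash
python3 - <<'E'
from h import *
np.set_printoptions(precision=4,suppress=True)
c=np.load("w1c.npy",allow_pickle=True).item()
px=full([(381,52),(188,52),(400,518),(168,518),(400,380),(168,380)],3.3,190,140)
L=[(-.065,.026,.022),(-.065,-.026,.022),(.068,.033,.029),(.068,-.033,.029),(.025,.033,.029),(.025,-.033,.029)]
L=Ro.from_euler('y',np.radians(40)).apply(L)+[0,0,.064]
v,r=fit(c,L,px,[.5,.2,-.2]);print(v,np.degrees(v[2]));print(r)
ps,yaw=np.array([v[0],v[1],0]),v[2]
Rc=carR(yaw,np.radians(40)); g=ps+Ro.from_euler('z',yaw).apply([-.0005,0,.082])
s,p,R=state()
for h,n in ((.03,2),(0,1)):
    p1,R1=tcp_for(g+h*Rc.as_matrix()[:,2],Rc); rows(p,R,p1,R1,n); p,R=p1,R1
# camera/tool check: grasp point in the wrist picture
s,p,R=state(); print(proj(c,[p+R.apply([0,0,.18]),p+R.apply([0,.037,.18]),p+R.apply([0,-.037,.18]),p+R.apply([0,0,.28])]))
E
```

```text
[ 0.509   0.1924 -0.2027] -11.61154368088595
[[ 1.4005 -0.5949]
 [-1.3937 -0.5822]
 [-0.5165 -0.0852]
 [ 0.4364 -0.0326]
 [ 1.1104  0.4836]
 [-1.0398  0.5269]]
[[-0.002, 0.001, 0.086], [0.0, -0.001, 0.0]]
[[-0.002, 0.001, 0.086], [0.0, -0.001, 0.0]]
[[0.0, -0.0, 0.075], [0.0, 0.0, 0.0]]
[[275.1433 256.8098]
 [336.6147 256.7279]
 [213.6738 256.8917]
 [274.6747 208.3774]]
```

>>> {"name": "move_arm", "arguments": {"series": [[[-0.002,0.001,0.086],[0,-0.001,0],50],[[-0.002,0.001,0.086],[0,-0.001,0],50],[[0,0,0],[0,0,0],50]]}}

```text
t: 2.28
eef_pos: [0.6387, 0.1658, 0.2423]
orientation: [-0.342, 0.094, 0.934, 0.034]
force: [-0.1, -0.2, 1.1]
width: 0.805
grasp_force: 0.0
```

```bash
python3 - <<'E'
from h import *
import cv2
np.set_printoptions(precision=4,suppress=True)
yaw=-.2027;ps=np.array([.509,.1924,0])
Rc=carR(yaw,np.radians(40)); g=ps+Ro.from_euler('z',yaw).apply([-.0005,0,.082])
s,p,R=state(); print(s["t"],s["force"])
p1,R1=tcp_for(g,Rc); rows(p,R,p1,R1,1)
i=vision.capture("wrist"); cv2.imwrite("pics/w2.png",cv2.cvtColor(i,cv2.COLOR_RGB2BGR))
E
```

```text
2.275 [-0.053  -0.2071  1.1254]
[[-0.003, -0.0, 0.071], [-0.001, -0.002, 0.001]]
```

View pics/w2.png

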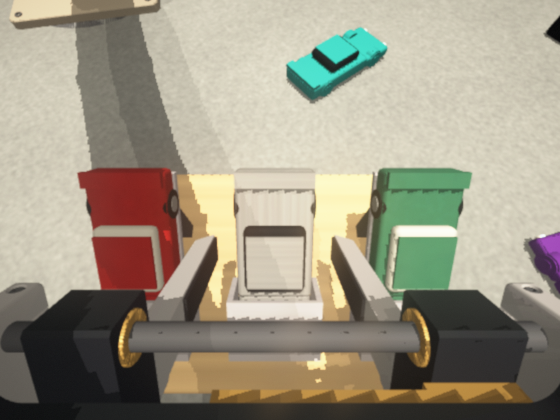

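The car, centred at column 275, sits exactly between the fingers (inner edges at 217 and 333), with clearance to the red and green cars. Descending and closing.

>>> {"name": "move_arm", "arguments": {"series": [[[-0.002,0,0.035],[0,-0.001,0],50],[[-0.001,0,0.036],[0,-0.001,0],50],[[0,0,0],[0,0,0],50]]}}

```text
t: 2.7
eef_pos: [0.6232, 0.1674, 0.2193]
orientation: [-0.339, 0.095, 0.935, 0.034]
force: [-0.1, 0.4, -0.4]
width: 0.804
grasp_force: 0.0
```

>>> {"name": "move_arm", "arguments": {"series": [[[0,0,0],[0,0,0],160],[[0,0,0],[0,0,0],160],[[0,0,0],[0,0,0],160],[[0,0,0],[0,0,0],160],[[0,0,0],[0,0,0],160]], "force": 30}}

```text
t: 3.32
eef_pos: [0.6243, 0.1673, 0.2204]
orientation: [-0.338, 0.096, 0.936, 0.035]
force: [1.8, 0.7, 1.3]
width: 0.551
grasp_force: 30.0
```

>>> {"name": "move_arm", "arguments": {"series": [[[0,0,-0.005],[0,0,0],160],[[0.04,0,0],[0,0,0],160],[[0.05,0,0],[0,0,0],160]]}}

```text
t: 3.7
eef_pos: [0.5983, 0.1726, 0.2442]
orientation: [-0.338, 0.096, 0.936, 0.035]
force: [1.8, 1.6, -1.4]
width: 0.551
grasp_force: 30.0
```

```bash
python3 - <<'E'
from h import *
import cv2
s,p,R=state(); print(s["t"],p,s["force"],s["width"],s["joints"])
i=vision.capture("wrist"); cv2.imwrite("pics/w3.png",cv2.cvtColor(i,cv2.COLOR_RGB2BGR))
E
```

```text
3.7 [0.59831997 0.17256618 0.244211  ] [ 1.83814037  1.60602105 -1.44156228] 0.5506068036974702 [-0.15296439  0.96783072 -0.18032623  1.40913634 -0.17089285  1.39376961
  1.14727332]
```

View pics/w3.png

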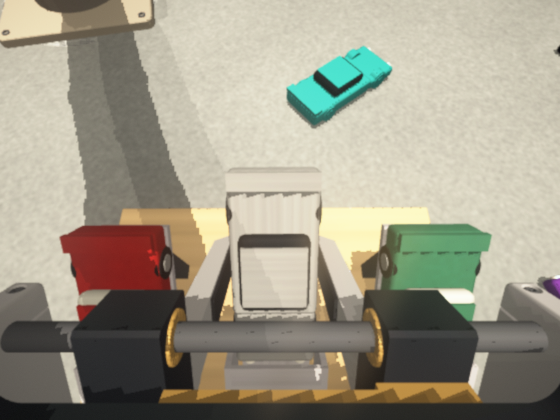

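The car is about 35 mm out of the pocket and held square, and the other two cars haven't moved. I'll pull on to about 80 mm, lift off perpendicular to the plank, and plan the transfer.

>>> {"name": "move_arm", "arguments": {"series": [[[0.055,0,0],[0,0,0],160],[[0.055,0,0],[0,0,0],160],[[0,0,-0.1],[0,0,0],160],[[0,0,-0.12],[0,0,0],160],[[0,0,-0.12],[0,0,0],160]]}}

```text
t: 4.38
eef_pos: [0.6511, 0.161, 0.3782]
orientation: [-0.338, 0.096, 0.936, 0.034]
force: [0.4, 0.6, -0.9]
width: 0.551
grasp_force: 30.0
```

```bash
python3 - <<'E'
from h import *
s,p,R=state(); print(s["t"],p,s["force"],s["width"],s["grasp_force"])
t,yaw=np.array([.6217,-.2727,0]),-.049
g=t+Ro.from_euler('z',yaw).apply([-.012,0,.106+.0135+.06])
p1,R1=tcp_for(g,carR(yaw,0)); print(p1); rows(p,R,p1,R1,14)
E
```

```text
4.375 [0.65111992 0.16099582 0.37818752] [ 0.41978655  0.56948725 -0.86043413] 0.5506447802597603 29.97806042432785
[ 0.6097144  -0.27211224  0.3595    ]
[[-0.009, -0.077, -0.003], [0.002, -0.031, -0.007]]
[[-0.008, -0.077, -0.002], [0.002, -0.031, -0.007]]
[[-0.007, -0.077, -0.001], [0.002, -0.031, -0.007]]
[[-0.006, -0.077, -0.001], [0.002, -0.031, -0.007]]
[[-0.006, -0.078, -0.0], [0.002, -0.031, -0.007]]
[[-0.005, -0.078, 0.0], [0.002, -0.031, -0.007]]
[[-0.004, -0.078, 0.001], [0.002, -0.031, -0.007]]
[[-0.003, -0.078, 0.001], [0.002, -0.031, -0.007]]
[[-0.002, -0.078, 0.002], [0.002, -0.031, -0.007]]
[[-0.001, -0.078, 0.002], [0.002, -0.031, -0.007]]
[[-0.0, -0.078, 0.002], [0.002, -0.031, -0.007]]
[[0.001, -0.078, 0.003], [0.002, -0.031, -0.007]]
[[0.002, -0.078, 0.003], [0.002, -0.031, -0.007]]
[[0.003, -0.078, 0.003], [0.002, -0.031, -0.007]]
```

>>> {"name": "move_arm", "arguments": {"series": [[[-0.009,-0.077,-0.003],[0.002,-0.031,-0.007],160],[[-0.008,-0.077,-0.002],[0.002,-0.031,-0.007],160],[[-0.007,-0.077,-0.001],[0.002,-0.031,-0.007],160],[[-0.006,-0.077,-0.001],[0.002,-0.031,-0.007],160],[[-0.006,-0.078,0],[0.002,-0.031,-0.007],160]]}}

```text
t: 5.0
eef_pos: [0.6354, 0.006, 0.3697]
orientation: [-0.221, 0.071, 0.972, 0.024]
force: [0.3, -0.7, -0.8]
width: 0.555
grasp_force: 30.0
```

>>> {"name": "move_arm", "arguments": {"series": [[[-0.005,-0.078,0],[0.002,-0.031,-0.007],160],[[-0.004,-0.078,0.001],[0.002,-0.031,-0.007],160],[[-0.003,-0.078,0.001],[0.002,-0.031,-0.007],160],[[-0.002,-0.078,0.002],[0.002,-0.031,-0.007],160],[[-0.001,-0.078,0.002],[0.002,-0.031,-0.007],160]]}}

```text
t: 5.62
eef_pos: [0.6204, -0.1492, 0.3622]
orientation: [-0.102, 0.045, 0.994, 0.014]
force: [-0.0, 0.4, -2.0]
width: 0.549
grasp_force: 30.0
```

>>> {"name": "move_arm", "arguments": {"series": [[[0,-0.078,0.002],[0.002,-0.031,-0.007],160],[[0.001,-0.078,0.003],[0.002,-0.031,-0.007],160],[[0.002,-0.078,0.003],[0.002,-0.031,-0.007],160],[[0.003,-0.078,0.003],[0.002,-0.031,-0.007],160],[[0,0,0],[0,0,0],160]]}}

```text
t: 6.25
eef_pos: [0.6066, -0.276, 0.3557]
orientation: [-0.006, 0.026, 1.0, 0.005]
force: [-0.4, 0.8, -1.1]
width: 0.557
grasp_force: 30.0
```

```bash
python3 - <<'E'
from h import *
import cv2
np.set_printoptions(precision=4,suppress=True)
s,p,R=state(); print(s["t"],p,s["force"],s["width"])
c=vision.calibration("wrist"); i=vision.capture("wrist")
t,yaw=np.array([.6217,-.2727,0]),-.049
T=Ro.from_euler('z',yaw)
print(proj(c,T.apply([(.065,0,.012),(.065,.06,.012),(.065,-.06,.012),(-.16,0,.012),(-.16,.06,.012),(-.16,-.06,.012)])+t))
g=p+R.apply([0,0,.18]); Rc=R*FL
print("nose",g+Rc.apply([.077,0,-.0015]), proj(c,[g+Rc.apply([.077,0,-.0015]),g+Rc.apply([-.053,.026,.008]),g+Rc.apply([-.053,-.026,.008])]))
np.save("w4c.npy",c,allow_pickle=True)
cv2.imwrite("pics/w4.png",cv2.cvtColor(i,cv2.COLOR_RGB2BGR))
E
```

```text
6.25 [ 0.6066 -0.276   0.3557] [-0.3561  0.7649 -1.1399] 0.5570009804728646
[[275.0559 260.4669]
 [324.4578 260.1076]
 [225.5204 260.8271]
 [274.533   56.4558]
 [334.0775  56.3543]
 [214.7943  56.5576]]
nose [ 0.6814 -0.2783  0.1733] [[274.2643 360.968 ]
 [324.2514 173.6535]
 [224.6357 173.6233]]
```

View pics/w4.png

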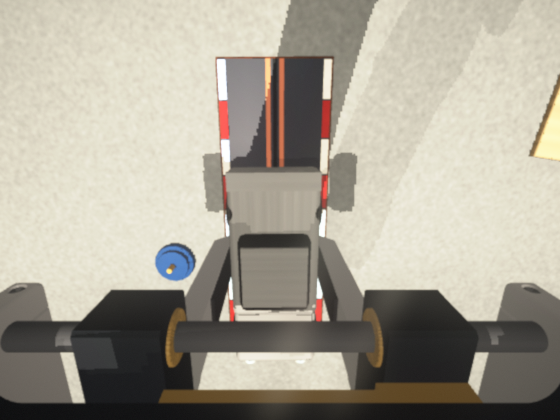

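The car hangs over the track aligned with the slot (slot at column 275, car centre about 274). Its tail is at row 168, as in the previous picture, so nothing has slipped. The tail row and the pose at grip both suggest the grip is about 2 mm further forward and 2 mm higher than planned. I'll allow for that in the final approach.

```bash
cat > fin.py <<'E'
from h import *
np.set_printoptions(precision=4,suppress=True)
s,p,R=state()
t,yaw=np.array([.6217,-.2727,0]),-.049
d=np.radians(40)-np.arccos(.7706)
g=t+Ro.from_euler('z',yaw).apply([-.0097,0,.106+.0155])
p1,R1=tcp_for(g,carR(yaw,-d))
E
python3 - <<'E'
from fin import *
print(d,p,p1); rows(p,R,p1,R1,2)
E
```

```text
0.007117434198208761 [ 0.6075 -0.2735  0.3558] [ 0.6107 -0.2722  0.3015]
[[-0.005, 0.001, 0.068], [0.004, -0.006, -0.0]]
[[-0.004, 0.002, 0.068], [0.004, -0.006, -0.0]]
```

>>> {"name": "move_arm", "arguments": {"series": [[[-0.005,0.001,0.068],[0.004,-0.006,0],160],[[-0.004,0.002,0.068],[0.004,-0.006,0],160],[[0,0,0],[0,0,0],160],[[0,0,0],[0,0,0],160],[[0,0,0],[0,0,0],160]]}}

```text
t: 6.92
eef_pos: [0.6124, -0.2704, 0.3033]
orientation: [0.005, 0.023, 1.0, -0.001]
force: [0.8, -0.5, -1.7]
width: 0.55
grasp_force: 30.0
```

```bash
python3 - <<'E'
from fin import *
import cv2
print(s["t"],p,p1,s["width"]); rows(p,R,p1,R1,1)
Rc=R*FL*Ro.from_euler('y',d); g=p+R.apply([0,0,.18]); o=g+Rc.apply([.0097,0,-.0155])
print("nose rel. start line, track axes",Ro.from_euler('z',-yaw).apply(o+Rc.apply([.065,0,.012])-t)-[.065,0,.012], Rc.as_euler('ZYX',True)-[np.degrees(yaw),0,0])
out=[]
L=[(.065,0,.012),(-.065,.026,.022),(-.065,-.026,.022),(.065,0,0),(-.065,0,0)]
for n in("top","scene"):
    c=vision.calibration(n); i=cv2.cvtColor(vision.capture(n),cv2.COLOR_RGB2BGR)
    P=proj(c,Rc.apply(L)+o)
    print(n,P)
    x,y=(P[0]-[50,60]).astype(int); k=i[y:y+130,x-15:x+115] if n=="top" else i[y-20:y+110,x-60:x+70]
    oo=(x-15,y) if n=="top" else (x-60,y-20); print(oo)
    k=cv2.resize(k,(400,400),interpolation=cv2.INTER_CUBIC)
    for q in P: cv2.circle(k,tuple(int(v) for v in (q-oo)*400/130),2,(255,0,255),-1)
    out.append(k)
cv2.imwrite("pics/fin.png",np.hstack(out))
E
```

```text
6.925 [ 0.6124 -0.2704  0.3033] [ 0.6107 -0.2722  0.3015] 0.5504503334202424
[[0.004, -0.005, 0.004], [-0.001, 0.002, 0.001]]
nose rel. start line, track axes [0.0022 0.0018 0.1081] [ 0.1221 -0.2175 -0.0751]
top [[401.4373 140.2798]
 [390.1584 191.1296]
 [411.9585 192.548 ]
 [400.0117 141.675 ]
 [398.4085 193.3376]]
(np.int64(336), np.int64(80))
scene [[270.7128 294.1729]
 [233.9798 262.2879]
 [219.1292 274.0028]
 [270.8091 298.1199]
 [227.3011 275.1611]]
(np.int64(160), np.int64(214))
```

View pics/fin.png

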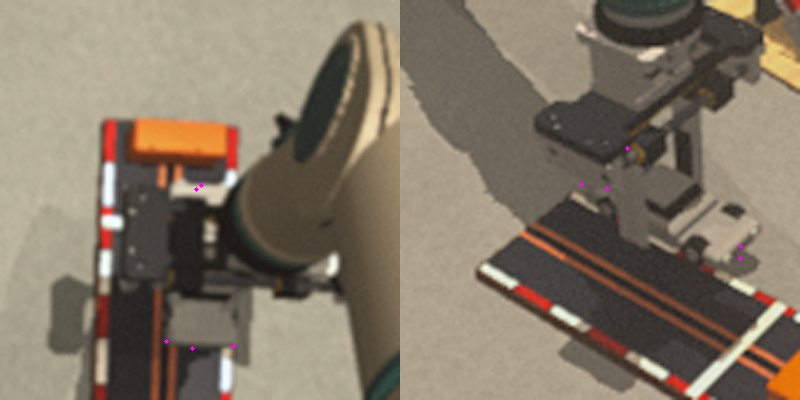

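The final view confirms it. In the scene half, the nose edge at (744,247) matches the prediction of (740,246). In the top half, the nose at about (197,184) and the tail match too. The car is level above the track and the bumper hasn't moved. One small trim, then settle.

>>> {"name": "move_arm", "arguments": {"series": [[[0.003,-0.003,0],[0,0,0],160],[[0,0,0],[0,0,0],160],[[0,0,0],[0,0,0],160],[[0,0,0],[0,0,0],160],[[0,0,0],[0,0,0],160]]}}

```text
t: 7.65
eef_pos: [0.6106, -0.2715, 0.3018]
orientation: [0.004, 0.024, 1.0, -0.0]
force: [0.0, -0.0, -0.3]
width: 0.548
grasp_force: 30.0
```

```bash
python3 - <<'E'
from fin import *
Rc=R*FL*Ro.from_euler('y',d); o=p+R.apply([0,0,.18])+Rc.apply([.0097,0,-.0155])
e=Ro.from_euler('z',-yaw).apply(o+Rc.apply([.065,0,.012])-t)-[.065,0,.012]
a=Rc.as_euler('ZYX',True)-[np.degrees(yaw),0,0]
print(s["t"],e,a,s["width"],s["grasp_force"],abs(s["joint_velocities"]).max())
if np.abs(e[:2]).max()<.003 and np.abs(a).max()<1: print(ctrl.sign_off())
E
```

```text
7.65 [0.0001 0.0007 0.1065] [ 0.1137 -0.1045 -0.0366] 0.5477523445240817 29.978397488594055 0.0018181169708083944
the job is handed in; nothing more can be done
None
```

The job is handed in at 7.65 s: the chrome car is held level and at rest in the gripper about 10 cm above the track, in line with the slot, its nose an estimated 1 mm from the start line and pointing at the bumper; the other cars, bumper and tin base were not touched.

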